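Rack the sealer's guide pins, chamfers all one way

TASK

Put all the tray sealer's guide pins lying on the bench into the squaring rack, one per slot and all with their chamfered end toward the bored stop bar; the two ends look alike, so feel in the bore gauge which end is which. When every pin lies in a slot, press the rack's pedal down to its stop so that the pusher drives all the chamfered noses fully into the stop bar's bores, and let the pedal come back up. Do not push the other things on the bench about.

Things in the scene. Friction and masses are not known exactly. Their poses are not given: they have to be found in the camera images.
- pin1: Steel guide pin, one of six alike, 280 g; four or five are present, the others None. 120 mm long: square shank 20 x 20 x 80 mm, a round end 18 mm across and 20 mm long on either side. Origin at its centre, x along the pin. At the start it lies on the bench (origin 10 mm up) pointing roughly away from the robot. Grip the shank's middle from above, across its flats.
- pin2: Pin as pin1. Of every pin's two ends one is square (18 mm to its face) and one is chamfered (its last 10 mm taper from 18 to a 10 mm flat). Whether the +x or the -x end is the chamfered one differs from pin to pin and is not told: feel it in the bore gauge.
- pin3: Guide pin as pin1; which of its ends is chamfered is its own.
- pin4: Guide pin as pin1; which of its ends is chamfered is its own.
- pin5: Guide pin as pin1; which of its ends is chamfered is its own.
- pin6: Guide pin as pin1; which of its ends is chamfered is its own.
- gauge_mouth (a point): Bore gauge: fixed aluminium block 50 x 56 (high) x 30 mm, with a level 15 mm through bore facing the robot. Point: centre of the bore's mouth, in the face, 31 mm above the bench; x points into the bore. A pin pushed in level, end first, stops with its origin about 60 mm before the face if that end is square, but about 53 mm before it if it is chamfered.
- rack: Squaring rack fixed to the bench: white plate 300 (x) x 205 (y) mm, top 12 mm up; origin on the bench under the middle of its slots. Five slots along its y, at x = -108, -54, 0, 54, 108 mm, 24 mm wide between half-round bars that stand 15 mm above the plate at y = -60 to -42 and 13 to 47 mm (free for fingers between). A pin lying in a slot has its origin 22 mm above the bench.
- rack_stop (a point): Middle of the lower edge of the face of the rack's dark stop bar (rack y = 54 mm, on the bench). The bar is 43 mm high, 290 mm long, with a 15 mm bore in line with each slot, 22 mm up. A pin with its chamfered end in the bore is seated with its origin at rack y = 0; the wrong way round it stops at about y = -6 mm and blocks the pusher.
- rack_pusher (a point): Middle of the face of the rack's steel pusher bar when it is back (rack y = -84 mm, 22 mm above the bench; the bar is 285 mm long, 14 to 32 mm up). A pin laid with its origin at about rack y = -12 mm lies free between pusher and stop bar. The pedal moves the pusher 23 mm toward +y. This point is fixed to the rack.
- pedal_pad (a point): Middle of the upper face of the pedal, a dark hinged spring plate 70 mm (rack x) by 100 mm with a rubber pad, on the rack's -y side; hinge along rack x at y = -125 mm, 26 mm up; this point is 75 mm from it, toward -y. The free end stands up; press it down with the shut fingers from above, by about 22 mm here, 10 to 20 N. It drives the pusher; let go, it springs back.
- pedal (a joint): Pedal angle, rad: 0 is up (at rest), 0.30 is down on its stop.
- thermometer: Bystander: loose grey probe thermometer, 100 x 22 x 14 mm body with a thin 70 mm steel probe toward its +x; the origin is 30 mm behind the probe end of the body.
- spacer: Bystander: loose aluminium block 50 x 35 x 22 mm. Origin under its middle.
- tape: Bystander: roll of clear tape, 100 mm across, 48 mm high. Origin under its middle.
- scanner: Bystander: hand scanner lying on its side, about 45 mm high. Origin under its middle.
- spray: Bystander: white bottle 70 mm across, 170 mm high. Origin under its middle.

How it is judged:
By the outcome, as a careful person would: the job done as asked, in the order asked, and still so for the second after the job is handed in, with the robot touching nothing.
Of pin1, pin2, pin3, pin4, pin5, pin6 only 4 to 5 are there at a start; the rules pass over those that are not, and their reading is None.
At some moment in a run one of pin1, pin2, pin3, pin4, pin5, pin6 may be knocked a few centimetres aside while the robot is not near it.
It also fails if it takes over 210 s, if anything falls off the work surface, if the arm or the gripper's body presses on something with over 40 N, if the wrist force passes 120 N, or if a joint passes its speed limit or range.

ROBOT

A 6-joint arm with a two-finger parallel gripper is mounted at the origin on the work surface. World frame = base frame: x ahead of the robot, y to its left, z up, the work surface at z = 0. Lengths are in m, angles in degrees, forces in N, time in s.
With the tool pointing down it reaches from about 0.3 to 0.775 m from the base axis. Payload 14.6 kg.
Tool frame: the origin (TCP) lies at the very end of the fingers, on their centre line; the grasp point (between the pads) lies 19 mm behind it; z points along the fingers, y is the line along which they close (so a half turn about z gives the same grasp; the last joint's range is limited). The gripper opens to 85 mm and grips with 20 to 120 N. Pads are 22 mm wide; open, the fingers measure 114 mm over their backs; the gripper's body (76 mm by 85 mm) begins 54 mm behind the grasp point. The pads swing forward as they close: fully open they stand 13 mm farther back than shut.
Start: joints at [67.46, 17.183, 87.147, -0, 75.671, -3.816], TCP at [0.177, 0.521, 0.207] pointing down, gripper open.
Joint ranges: [-173.82, 173.82], [-45.26, 126.66], [13.44, 144.39], [-59.66, 239.66], [0, 175.72], [-146.38, 146.38]. Speed limits (degrees/s): [127.2, 127.2, 147.25, 180, 180, 180].

INTERFACE

Orientations are given as [roll, pitch, yaw] about the fixed x, y, z axes, in that order (R = Rz(yaw) Ry(pitch) Rx(roll)).
In Python, from workcell import env, gripper_open, gripper_close, planner, telemetry, snapshot, close_job gives the robot as it stands. Calls block until the motion is done:
- env.move_pose(position, orientation): joint-space move of the TCP to a pose.
- env.move_l(position, rotation=None, max_speed=0.15, contact_N=None): straight line of the TCP; rotation=None keeps the orientation; max_speed is the mean speed in m/s. With contact_N (N) it stops when the force on the tool has changed by that much, and returns True; else False.
- env.move_joints(angles): joint-space move.
- gripper_open() and gripper_close(f_grip=None): open the fingers fully, or close them until they stop; f_grip is the grip in N (None keeps the last).
- env.sleep(seconds).
- planner.ik(position, orientation): joint angles nearest the present ones, or None.
- telemetry.read_state(): the state.
- snapshot(name): name is "scene" or "side" or "wrist"; returns a dict with "img" (400x640x3 uint8, red, green, blue), "intrinsics" (3x3 intrinsics, pixels), "k1" (the pictures are not rectified: a ray, as slopes to the right and down, at radius r is drawn at 1 + k1 r^2 times it, then the intrinsics apply), "R" (3x3) and "t" (3): a world point X has camera coordinates R X + t. Camera axes: x right, y down, z forward; pixel columns grow to the right and rows downward; lengths in m; the calibration is good to about 2 mm. A picture is of the moment at which its call begins. There is no depth.
A pose or a line that the arm cannot do raises env.Unreachable and nothing moves.
- close_job(): hands the job in; it is judged then, once.
The state is a dict: "clock": time; "joints": joint angles; "qvel": joint speeds; "tau": joint torques, N m; "tcp_pos": TCP position; "ee_rot": TCP orientation; "ft_force": force on the tool from outside, world axes, zero at the start; "ft_torque": the same for the moment, N m; "opening": finger opening in m; "finger_force": force on a finger pad.
Only numpy, scipy, OpenCV 4.12 (cv2) and the standard library are available. Lean on these libraries where they do the work, as an engineer would, in place of code of your own. Each camera call takes 0.05 s, during which the arm holds its last target. There are 200 camera calls.

## Working session

There is one attempt and no reset: what is moved stays moved. The work goes in short steps, each a Python script; the robot and the scene stay as the last script left them, time stands still between calls to the robot, and variables do not carry over. Pictures are saved under pics/ and viewed, at most 14 in all, crops included, and the job is handed in when it is done.

```bash
ls; mkdir -p pics; python3 - <<'E'
from workcell import *
import cv2,numpy as np
for n in ["scene","side"]:
    s=snapshot(n); cv2.imwrite(f"pics/{n}0.png",s["img"][:,:,::-1]); np.savez(f"{n}0.npz",**s)
    print(n,s["intrinsics"],s["k1"],s["R"],s["t"], -s["R"].T@s["t"])
print(telemetry.read_state())
E
```

```text
pics
scene [[361.17945983   0.         316.90219792]
 [  0.         361.17945983 201.78460229]
 [  0.           0.           1.        ]] -0.046234205913847054 [[ 0.20630908  0.97841629  0.01175259]
 [ 0.71413409 -0.14234977 -0.68538241]
 [-0.66891634  0.14979354 -0.72808848]] [-0.14775581 -0.37460481  1.60979107] [ 1.37481698 -0.14989452  0.91705929]
side [[389.31085646   0.         319.24502296]
 [  0.         389.31085646 201.9597756 ]
 [  0.           0.           1.        ]] -0.028053515631708655 [[ 0.97999927 -0.19852977  0.01368838]
 [-0.1278666  -0.68090627 -0.72112189]
 [ 0.15248466  0.70494864 -0.69267297]] [-0.56426629  0.1418981   0.91949985] [ 0.43091495 -0.66360452  0.74696241]
{'clock': 0.1, 'joints': array([ 6.74596127e+01,  1.72120033e+01,  8.71766551e+01,  1.34633684e-03,
        7.56690138e+01, -3.81516456e+00]), 'qvel': array([-0.0693429 , -0.03002645, -0.19827265,  0.09587399,  0.05123198,
        0.04302597]), 'tau': array([ 5.85158286e-04, -5.44370198e+01, -3.62373805e+01, -1.91684757e-05,
        2.99464817e-03, -2.45993988e-06]), 'tcp_pos': array([0.17646944, 0.5206809 , 0.20638294]), 'ee_rot': array([-1.79942542e+02, -5.13860882e-03,  1.61274441e+02]), 'ft_force': array([ 0.11857192,  0.29909178, -0.59921307]), 'ft_torque': array([ 0.02391772,  0.0369054 , -0.00246466]), 'finger_force': 0.0, 'opening': 0.0851179444660109}
```

View pics/scene0.png

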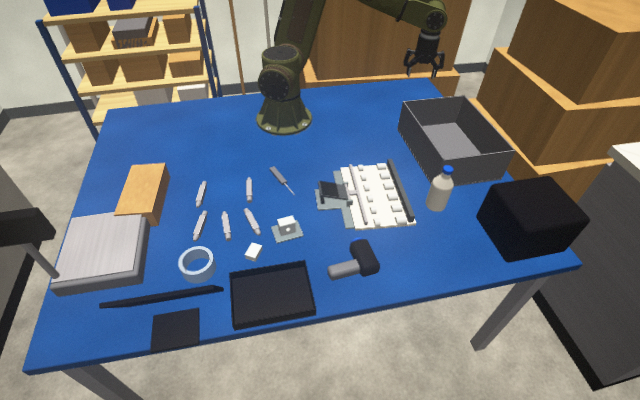

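View pics/side0.png

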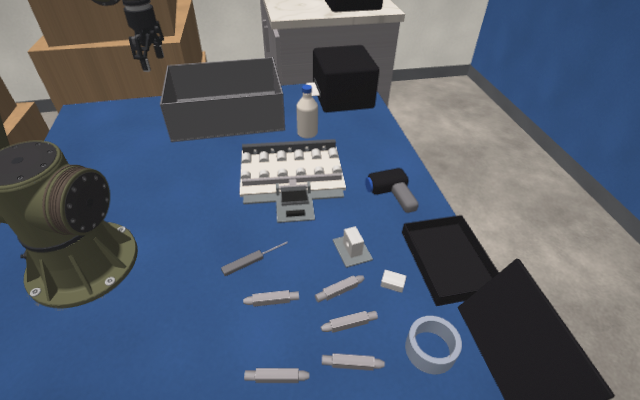

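The two views show five pins: scene at about (201,193), (249,188), (200,225), (226,224) and (252,221). The gauge is near (287,226), the rack near (378,195) with its stop bar toward +y, and the pedal near (333,190). The bystanders are thermometer (282,180), spacer (253,252), tape (196,264), scanner (355,260) and spray (440,188).

```bash
cat > h.py <<'E'
from workcell import *
import cv2,numpy as np
def rays(s,px):
    K=s["intrinsics"]; p=np.asarray(px,float).reshape(-1,1,2)
    q=cv2.undistortPoints(p,K,np.array([float(s["k1"]),0,0,0])).reshape(-1,2)
    d=np.c_[q,np.ones(len(q))]@s["R"]; return -s["R"].T@s["t"],d
def toz(s,px,z):
    c,d=rays(s,px); return c+d*((z-c[2])/d[:,2])[:,None]
def proj(s,X):
    C=(np.atleast_2d(X)@s["R"].T)+s["t"]; q=C[:,:2]/C[:,2:]; r2=(q**2).sum(1)[:,None]
    q=q*(1+float(s["k1"])*r2); K=s["intrinsics"]; return q@K[:2,:2].T+K[:2,2]
def load(n): return {k:v for k,v in np.load(n+".npz").items()}
def blobs(s,smax=70,vmin=110,amin=60,z=.012):
    hsv=cv2.cvtColor(s["img"],cv2.COLOR_RGB2HSV)
    m=((hsv[...,1]<smax)&(hsv[...,2]>vmin)).astype(np.uint8)*255
    cs,_=cv2.findContours(m,cv2.RETR_EXTERNAL,cv2.CHAIN_APPROX_NONE); out=[]
    for c in cs:
        if cv2.contourArea(c)<amin: continue
        w=toz(s,c.reshape(-1,2),z)[:,:2]
        (x,y),(a,b),t=cv2.minAreaRect((w*1000).astype(np.float32))
        if a<b: a,b,t=b,a,t+90
        t=(t+90)%180-90
        out.append((x/1000,y/1000,a,b,t,c.reshape(-1,2).mean(0)))
    return out
E
python3 - <<'E'
from h import *
for n in ["scene0","side0"]:
    print(n)
    for b in blobs(load(n)):
        if 0.1<b[0]<1 and abs(b[1])<.6 and b[2]<500: print(np.round(b[:5],3),b[5].round())
E
python3 -c "
import cv2
a=cv2.imread('pics/scene0.png')[140:290,160:480]; b=cv2.imread('pics/side0.png')[120:390,200:480]
a=cv2.resize(a,(640,300),interpolation=2); cv2.imwrite('pics/c1.png',a)
cv2.imwrite('pics/c2.png',cv2.resize(b,(620,598),interpolation=2))"
```

```text
scene0
[ 8.1700e-01  5.8000e-02  9.0780e+01  3.6346e+01 -8.4232e+01] [343. 267.]
[  0.706  -0.369 101.466 100.552  24.153] [195. 260.]
[  0.707  -0.197  61.19   41.427 -31.137] [253. 252.]
[ 6.3700e-01 -8.6000e-02  9.4496e+01  8.8901e+01  8.4120e+00] [286. 229.]
[  0.584  -0.275 120.341  20.45    4.015] [226. 225.]
[  0.57   -0.36  122.292  24.092 -13.088] [199. 226.]
[  0.584  -0.19  125.77   21.968  15.304] [252. 221.]
[  0.422  -0.358 123.541  21.384 -11.212] [200. 194.]
[  0.433  -0.189 123.504  18.09   -4.213] [249. 189.]
[  0.577   0.476 205.486  76.934 -40.411] [439. 192.]
[ 3.89000e-01 -7.40000e-02  1.21817e+02  1.92030e+01  2.10630e+01] [279. 176.]
[ 5.34000e-01  1.93000e-01  3.21708e+02  3.15421e+02 -4.94500e+00] [359. 199.]
[  0.52    0.349 292.677  14.392  -4.994] [401. 187.]
side0
[  0.421  -0.355 119.886  22.383  -9.83 ] [276. 374.]
[  0.569  -0.358 119.617  24.191 -14.871] [352. 360.]
[  0.734  -0.355 126.778 103.19   41.969] [434. 346.]
[  0.583  -0.273 122.881  22.001   4.517] [349. 320.]
[  0.43   -0.186 119.647  23.609  -3.836] [271. 296.]
[  0.583  -0.188 122.682  22.453  16.689] [339. 286.]
[  0.706  -0.197  51.634  49.967 -31.599] [393. 280.]
[ 4.05000e-01 -6.60000e-02  1.65766e+02  1.98990e+01  2.09810e+01] [253. 256.]
[ 6.38000e-01 -7.90000e-02  1.12541e+02  7.23680e+01 -8.27550e+01] [352. 247.]
[ 8.3600e-01  7.3000e-02  9.1536e+01  3.7021e+01 -8.4279e+01] [405. 194.]
[5.33000e-01 1.88000e-01 3.20822e+02 3.01414e+02 8.47950e+01] [291. 181.]
[  0.648   0.586 389.612  82.121  76.469] [308. 109.]
```

View pics/c2.png

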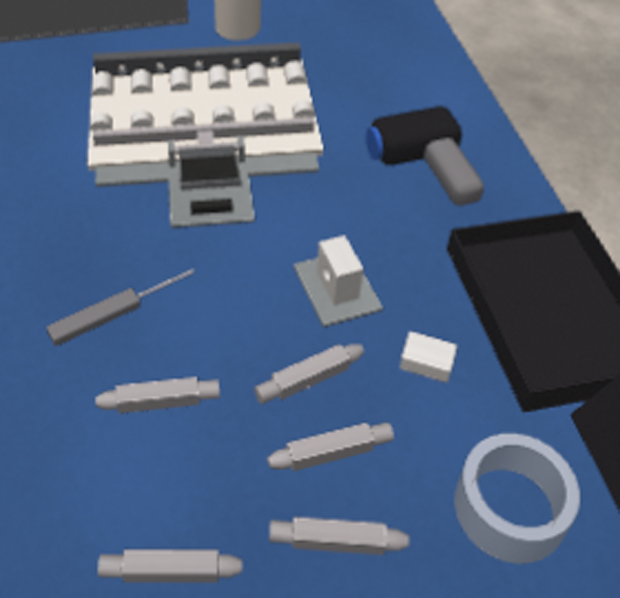

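The side crop shows the gauge bore at about crop (325,276) facing the robot, and the block is 50 mm wide in y. The pins' ends seem slightly different, but that only gives me a guess for the grasp yaw, and the gauge will decide. Next is a closer wrist look, for gauge accuracy.

```bash
python3 - <<'E'
from h import *
env.move_pose([0.44,-0.10,0.25],[180,0,0])
s=snapshot("wrist"); np.savez("w1.npz",**s); cv2.imwrite("pics/w1.png",s["img"][:,:,::-1])
print(-s["R"].T@s["t"],s["R"][2],s["intrinsics"][0,0],telemetry.read_state()["clock"],telemetry.read_state()["joints"])
for b in blobs(s,amin=300): print(np.round(b[:5],3),b[5].round())
E
```

```text
[ 0.51429972 -0.09857343  0.415693  ] [-2.90252136e-01 -2.44454827e-04 -9.56950175e-01] 321.88382113742387 2.55 [-1.73895300e+01  2.48708786e+00  9.85556325e+01  3.56039408e-03
  7.89635285e+01  7.25286858e+01]
[ 3.7400e-01 -7.6000e-02  9.7841e+01  1.9943e+01  2.1069e+01] [305. 206.]
[  0.42   -0.358 121.309  23.169 -11.126] [522. 173.]
[  0.429  -0.189 120.086  20.77   -3.285] [393. 163.]
[  0.567  -0.36  118.363  21.596 -15.641] [544.  53.]
[ 0.572 -0.277 99.345 21.036  3.774] [475.  44.]
[ 0.574 -0.193 99.327 20.817 15.449] [404.  43.]
[ 6.0900e-01 -8.6000e-02  8.9869e+01  2.0579e+01  8.9990e+01] [309.   7.]
[ 5.03000e-01  9.30000e-02  2.32752e+02  1.08018e+02 -5.23000e+00] [161.  93.]
[ 5.03000e-01  1.71000e-01  2.42381e+02  4.38220e+01 -5.05300e+00] [106. 101.]
[  0.509   0.261 241.256 134.033  -5.288] [ 43. 109.]
```

View pics/w1.png

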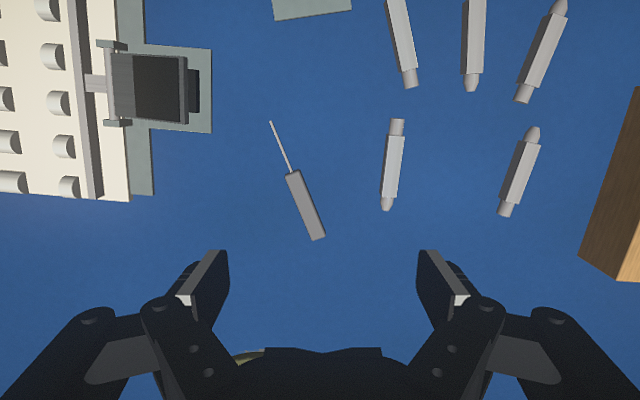

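The wrist view shows four pins whole or nearly so, the thermometer in the middle, and the rack and pedal at left. The gauge plate is just cut off at the top, at (310,7). I'll tilt the tool to look into the bore, then look down on the rack.

```bash
python3 - <<'E'
from h import *
env.move_pose([0.48,-0.08,0.11],[180,-45,0])
s=snapshot("wrist"); np.savez("w2.npz",**s); a=s["img"]
env.move_pose([0.44,0.17,0.28],[180,0,0])
s=snapshot("wrist"); np.savez("w3.npz",**s); b=s["img"]
for n in ["scene","side"]: np.savez(f"{n}1.npz",**snapshot(n))
cv2.imwrite("pics/w23.png",np.vstack([cv2.resize(a[0:250],(640,250)),b[0:340]])[:,:,::-1])
print(telemetry.read_state()["clock"])
E
```

```text
5.775
```

View pics/w23.png

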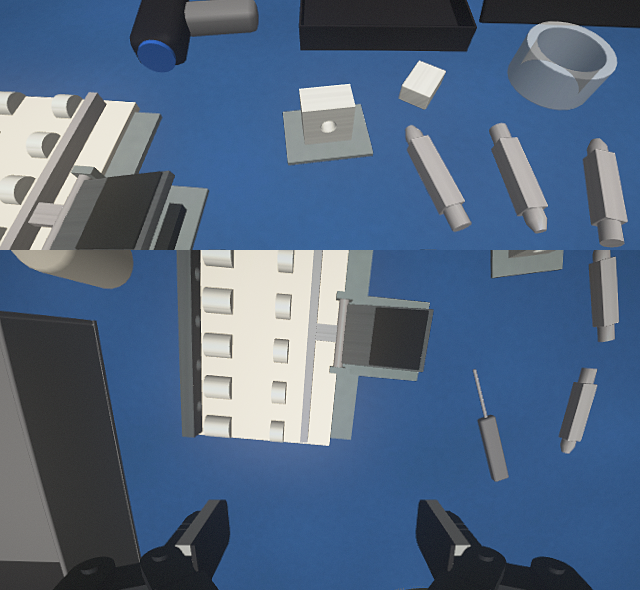

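The top half shows the gauge block with its bore near (328,127). The lower half shows the rack, with its stop bar's near edge along column ~200, the pusher at ~312 and the pedal at ~385. Zooming in for exact features.

```bash
python3 - <<'E'
from h import *
w2,w3,s0=load("w2"),load("w3"),load("side0")
A=cv2.resize(w2["img"][70:170,270:390],(480,400),interpolation=cv2.INTER_CUBIC)
B=cv2.resize(s0["img"][210:270,320:380],(300,300),interpolation=cv2.INTER_CUBIC)
C=cv2.resize(w3["img"][0:200,170:370],(400,400),interpolation=cv2.INTER_CUBIC)
o=np.zeros((410,790,3),np.uint8); o[:400,:480]=A; o[:300,485:785]=B
cv2.imwrite("pics/g.png",o[:,:,::-1])
# triangulate bore
c1,d1=rays(w2,[[328,127]]);c2,d2=rays(s0,[[346.8,244.7]])
d1,d2=d1[0],d2[0]; M=np.c_[d1,-d2]; k=np.linalg.lstsq(M,c2-c1,rcond=None)[0]
print(c1+d1*k[0],c2+d2*k[1], toz(w2,[[328,127]],.031),toz(s0,[[346.8,244.7]],.031))
E
```

```text
[ 0.62784051 -0.08449212  0.02579639] [ 0.62579512 -0.08591064  0.02411129] [[ 0.62347691 -0.08438169  0.031     ]] [[ 0.62393792 -0.09141602  0.031     ]]
```

View pics/g.png

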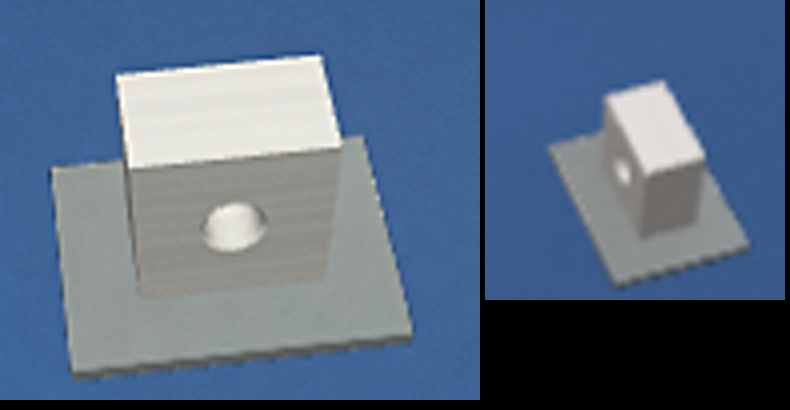

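```bash
python3 - <<'E'
from h import *
w2,s0,w3=load("w2"),load("side0"),load("w3")
f=lambda p,o,k:np.array(o)+(np.array(p)+.5)/k-.5
T=toz(w2,f([[131,167],[340,148],[120,75],[322,57]],(270,70),4),.056)
print("w2 top",T.round(4).tolist(), np.linalg.norm(T[0]-T[1]),np.linalg.norm(T[0]-T[2]))
print("yaw",np.degrees(np.arctan2(*(T[0]-T[1])[[1,0]]))-90,"mid",(T[0]+T[1])/2)
T=toz(s0,f([[121,98],[156,172],[180,82],[219,155]],(320,210),5),.056)
print("side top",T.round(4).tolist(), np.linalg.norm(T[0]-T[1]),"mid",(T[0]+T[1])/2)
print("bore w2",toz(w2,f([[234.5,226]],(270,70),4),.031)," side",toz(s0,f([[137,172]],(320,210),5),.031))
# rack: hough-free edges in w3: white plate mask
hsv=cv2.cvtColor(w3["img"],cv2.COLOR_RGB2HSV)
C=cv2.resize(w3["img"][0:200,170:440],(790,585),interpolation=cv2.INTER_CUBIC)
cv2.imwrite("pics/rk.png",C[:,:,::-1])
E
```

```text
w2 top [[0.6209, -0.0605, 0.056], [0.6268, -0.1087, 0.056], [0.6502, -0.0569, 0.056], [0.6563, -0.1057, 0.056]] 0.04857312937659259 0.029491013845410946
yaw 6.95303577087202 mid [ 0.62381592 -0.0845895   0.056     ]
side top [[0.6221, -0.0634, 0.056], [0.6268, -0.1111, 0.056], [0.6526, -0.0586, 0.056], [0.6583, -0.1067, 0.056]] 0.04792250158470212 mid [ 0.62443989 -0.08725615  0.056     ]
bore w2 [[ 0.6245878  -0.08463757  0.031     ]]  side [[ 0.62494733 -0.08940049  0.031     ]]
```

View pics/rk.png

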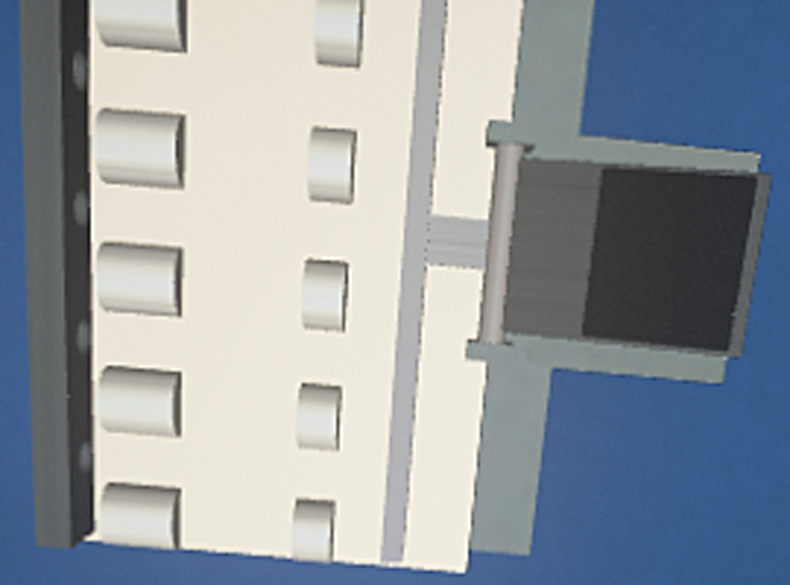

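```bash
python3 - <<'E'
from h import *
w3=load("w3"); k=790/270
f=lambda p:np.array([170,0])+(np.array(p,float)+.5)/k-.5
P=[[142,517],[145,401],[143,280],[143,147],[314,530],[319,416],[325,294],[332,163]]
L=[[x,y] for y in (.030,-.051) for x in (-.135,-.081,-.027,.027)]
W=toz(w3,f(P),.020)[:,:2]; L=np.array(L)
M,_=cv2.estimateAffinePartial2D(L,W); print("full",M,"scale",np.hypot(M[0,0],M[1,0]),"yaw",np.degrees(np.arctan2(M[1,0],M[0,0])))
print("res mm",((L@M[:,:2].T+M[:,2]-W)*1000).round(1).tolist())
o=M[:,2];R=M[:,:2]/np.hypot(M[0,0],M[1,0])
loc=lambda px,z:((toz(w3,f(px),z)[:,:2]-o)@R*1000).round(1).tolist()
print("stop foot",loc([[91,200],[95,530]],.012),"pusher face top",loc([[408,140],[383,555]],.032),"corner",loc([[468,572],[86,537]],.012))
print("pedal free top",loc([[757,175],[730,352]],.048),"hinge",loc([[500,145],[480,343]],.026))
print("stop bore px",loc([[80,70],[82,208],[84,335],[86,458]],.022))
E
```

```text
Traceback (most recent call last):
cv2.error: OpenCV(4.12.0) /io/opencv/modules/calib3d/src/ptsetreg.cpp:1108: error: (-215:Assertion failed) count >= 0 && to.checkVector(2) == count in function 'estimateAffinePartial2D'
```

```bash
python3 - <<'E'
from h import *
w3=load("w3"); k=790/270
f=lambda p:np.array([170,0])+(np.array(p,float)+.5)/k-.5
P=[[142,517],[145,401],[143,280],[143,147],[314,530],[319,416],[325,294],[332,163]]
L=[[x,y] for y in (.030,-.051) for x in (-.135,-.081,-.027,.027)]
W=toz(w3,f(P),.020)[:,:2].copy(); L=np.array(L)
M,_=cv2.estimateAffinePartial2D(L.astype(np.float32),W.astype(np.float32)); print("full",M,"scale",np.hypot(M[0,0],M[1,0]),"yaw",np.degrees(np.arctan2(M[1,0],M[0,0])))
print("res mm",((L@M[:,:2].T+M[:,2]-W)*1000).round(1).tolist())
o=M[:,2];R=M[:,:2]/np.hypot(M[0,0],M[1,0])
loc=lambda px,z:((toz(w3,f(px),z)[:,:2]-o)@R*1000).round(1).tolist()
print("stop foot",loc([[91,200],[95,530]],.012),"pusher face top",loc([[408,140],[383,555]],.032),"corner",loc([[468,572],[86,537]],.012))
print("pedal free top",loc([[757,175],[730,352]],.048),"hinge",loc([[500,145],[480,343]],.026))
print("stop bore px",loc([[80,70],[82,208],[84,335],[86,458]],.022))
E
```

```text
full [[ 0.98112659  0.08480274  0.54049522]
 [-0.08480274  0.98112659  0.27123188]] scale 0.9847846953977161 yaw -4.940028621910123
res mm [[0.5, -0.7], [-0.2, 1.0], [0.5, 0.2], [-0.2, 0.2], [-0.1, -0.1], [-0.1, -0.3], [-0.1, -0.3], [-0.3, -0.1]]
stop foot [[4.5, 54.5], [-144.0, 55.3]] pusher face top [[36.9, -81.9], [-138.7, -83.6]] corner [[-149.5, -124.0], [-147.8, 59.7]]
pedal free top [[34.5, -220.7], [-34.4, -221.5]] hinge [[39.1, -119.4], [-41.2, -118.9]]
stop bore px [[54.2, 54.8], [0.4, 54.7], [-52.5, 54.8], [-107.3, 55.0]]
```

The rack fit is consistent: the bores come out at 54.2, 0.4, -52.5 and -107.3 mm, and the stop, pusher and plate edges match. Next are the pick, feel and place helpers, starting with the pin nearest the gauge.

```bash
cat > job.py <<'E'
from h import *
O=np.array([.5412,.2711]); RY=-4.94; c,s_=np.cos(np.radians(RY)),np.sin(np.radians(RY)); RR=np.array([[c,-s_],[s_,c]])
rk=lambda x,y:O+RR@np.array([x,y])/1000
G=np.array([.6240,-.0858]); GY=6.6; ga=np.array([np.cos(np.radians(GY)),np.sin(np.radians(GY))])
DZ=.004   # TCP below pin centre
st=telemetry.read_state
def locate(verbose=True):
    L=[]
    for n in ("scene","side"):
        s=snapshot(n); L.append([b for b in blobs(s) if 105<b[2]<140 and 14<b[3]<32 and .28<b[0]<.75 and b[1]<-.1])
    out=[]
    for a in L[0]:
        m=[b for b in L[1] if np.hypot(a[0]-b[0],a[1]-b[1])<.02]
        if m: out.append(((a[0]+m[0][0])/2,(a[1]+m[0][1])/2,(a[4]+m[0][4])/2))
    if verbose: print([len(l) for l in L],np.round(out,3).tolist())
    return out
def grasp(p,g):
    yaw=p[2]+(0 if g>0 else 180)
    env.move_pose([p[0],p[1],.09],[180,0,yaw]); env.move_l([p[0],p[1],.010-DZ],max_speed=.15)
    gripper_close(80); o=st()["opening"]; print("opening",round(o,4))
    env.move_l([p[0],p[1],.08],max_speed=.2); return o
def feel(g,off=0,dz=0):
    yaw=GY+(0 if g>0 else 180); n=np.array([-ga[1],ga[0]])
    P=lambda d,z:[*(G-ga*d+n*off),z]
    env.move_pose(P(.09,.09),[180,0,yaw]); env.move_l(P(.09,.031-DZ+dz),max_speed=.2)
    env.move_l(P(.066,.031-DZ+dz),max_speed=.1)
    hit=env.move_l(P(.045,.031-DZ+dz),max_speed=.02,contact_N=8)
    t=st(); q=np.array(t["tcp_pos"][:2])-G; d=-q@ga*1000
    print("hit",hit,"dist %.1f lat %.1f"%(d,q@n*1000),"F",np.round(t["ft_force"],1),"clk",t["clock"])
    env.move_l(P(.09,.031-DZ+dz),max_speed=.15); env.move_l(P(.09,.10),max_speed=.2); return d
def place(slot):
    x=[-108,-54,0,54,108][slot]; p=rk(x,-12); yaw=90+RY
    env.move_pose([*p,.10],[180,0,yaw]); env.move_l([*p,.040],max_speed=.2)
    hit=env.move_l([*p,.0225-DZ],max_speed=.05,contact_N=10)
    print("place hit",hit,st()["tcp_pos"].round(4),st()["ft_force"].round(1))
    gripper_open(); env.move_l([*p,.12],max_speed=.2); print("clk",st()["clock"])
E
python3 - <<'E'
from job import *
L=locate(); p=min(L,key=lambda p:np.hypot(p[0]-.583,p[1]+.188))
grasp(p,1); feel(1)
s=snapshot("wrist"); cv2.imwrite("pics/h1.png",s["img"][:,:,::-1])
E
```

```text
[5, 5] [[0.583, -0.274, 4.266], [0.569, -0.36, -15.256], [0.584, -0.189, 15.996], [0.422, -0.357, -10.521], [0.433, -0.188, -4.024]]
opening 0.0001
hit False dist 45.1 lat -0.0 F [-0.2  0.1 -0. ] clk 12.0083
```

The fingers closed on nothing, so I'll look before going on.

```bash
python3 - <<'E'
from job import *
gripper_open()
env.move_pose([.5,0.1,.2],[180,0,0])
L=locate()
s=snapshot("side"); cv2.imwrite("pics/m1.png",cv2.resize(s["img"][200:400,200:460],(780,600))[:,:,::-1])
E
```

```text
[5, 5] [[0.583, -0.274, 3.809], [0.569, -0.36, -15.256], [0.583, -0.189, 16.138], [0.423, -0.357, -10.521], [0.432, -0.188, -4.024]]
```

View pics/m1.png

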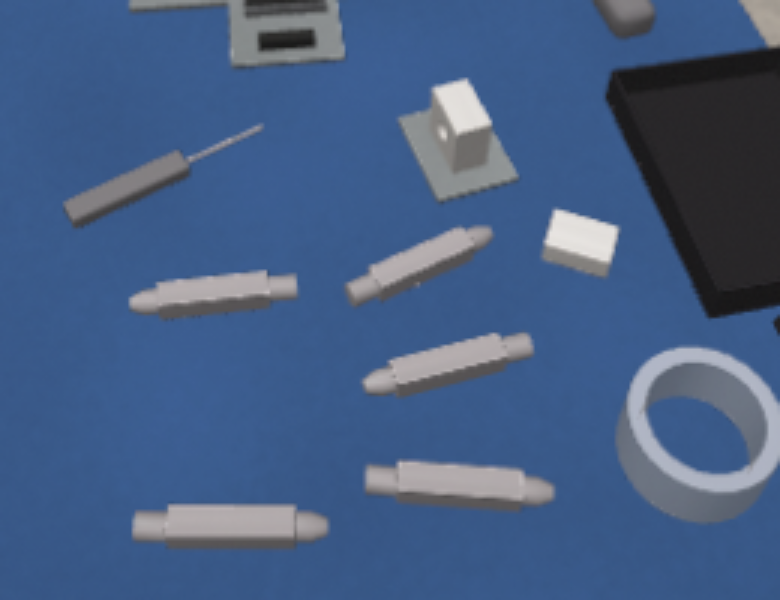

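The pin hasn't moved, so the fingers must have passed above it or not come down. Retry with readings.

```bash
python3 - <<'E'
from job import *
p=(.583,-.189,16)
env.move_pose([p[0],p[1],.09],[180,0,p[2]]); env.move_l([p[0],p[1],.006],max_speed=.15)
t=st(); print(t["tcp_pos"],t["ee_rot"],t["opening"],t["ft_force"])
a=snapshot("wrist")["img"]; s1=snapshot("side")["img"]
gripper_close(80)
t=st(); print(t["tcp_pos"],t["opening"],t["finger_force"],t["ft_force"],t["clock"])
b=snapshot("wrist")["img"]; s2=snapshot("side")["img"]
top=np.hstack([cv2.resize(a,(400,250)),cv2.resize(b,(400,250))])
bot=np.hstack([cv2.resize(x[200:325,260:460],(400,250),interpolation=2) for x in (s1,s2)])
cv2.imwrite("pics/d1.png",np.vstack([top,bot])[:,:,::-1])
E
```

```text
[ 0.58360751 -0.1889303   0.00703189] [ 1.79951312e+02 -6.22605584e-02  1.60230408e+01] 0.08546598090695896 [-0.04566119 -0.65495798 -0.56828068]
[ 0.58299521 -0.18900334  0.00598364] -0.00014393598197844765 0.0 [ 1.22228852 -1.04530029  0.59611133] 17.6417
```

View pics/d1.png

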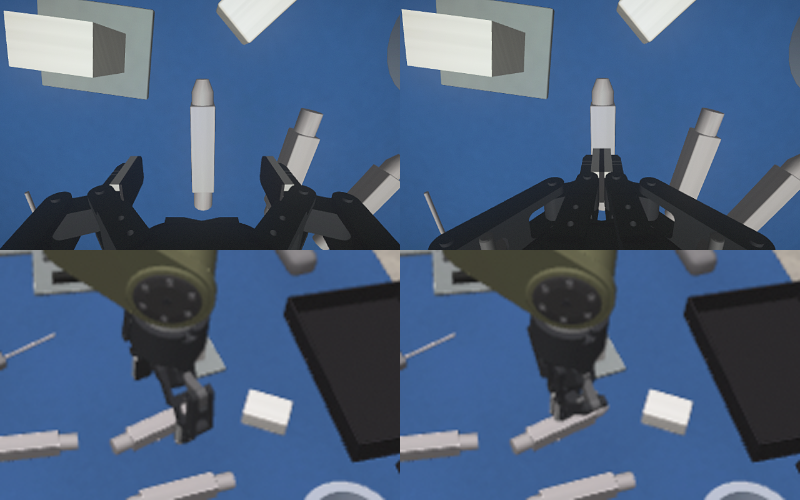

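The wrist views show the open fingers straddling the pin, then the shut fingers lying over its top. So the real tips sit higher than the TCP says. A touch on bare bench will give the true tip height.

```bash
python3 - <<'E'
from job import *
env.move_l([.583,-.189,.07],max_speed=.2)
env.move_pose([.50,-.10,.05],[180,0,0]); env.move_l([.50,-.10,.012],max_speed=.15)
h=env.move_l([.50,-.10,-.02],max_speed=.02,contact_N=4); t=st(); print(h,t["tcp_pos"],t["ft_force"],t["opening"],t["clock"])
env.move_l([.50,-.10,.05],max_speed=.2)
E
```

```text
False [ 0.50005828 -0.10001939 -0.01990815] [-0.72601598 -0.04272098 -0.07503707] 5.2062164754618115e-05 20.9167
```

```bash
python3 - <<'E'
from job import *
env.move_l([.50,-.10,-.015],max_speed=.2)
h=env.move_l([.50,-.10,-.06],max_speed=.02,contact_N=4); t=st(); print(h,t["tcp_pos"],t["ft_force"],t["opening"],t["clock"])
s=snapshot("side"); cv2.imwrite("pics/t1.png",cv2.resize(s["img"][100:300,240:440],(600,600))[:,:,::-1])
env.move_l([.50,-.10,.05],max_speed=.2)
E
```

```text
True [ 0.50005482 -0.10003362 -0.02435041] [-3.60566924 -0.66236048  9.49886969] -4.212304015511671e-05 22.7417
```

View pics/t1.png

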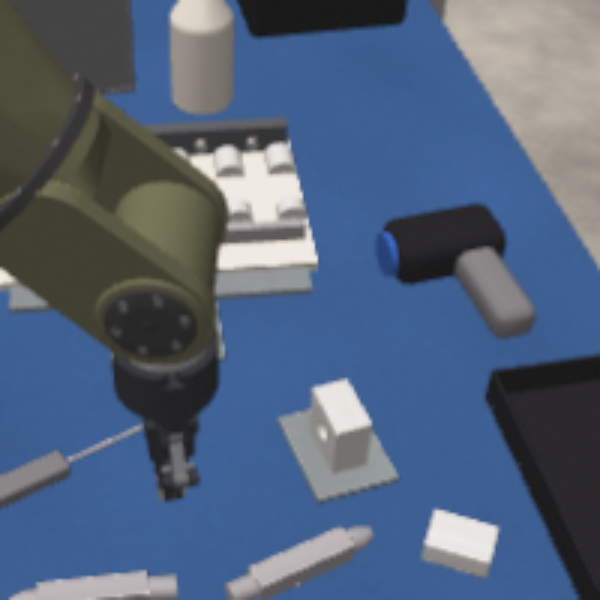

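```bash
python3 - <<'E'
from job import *
s=snapshot("side"); print("t1 tip at z=0:",toz(s,[[297.3,264.5]],0.0),"expected",[.50,-.10])
def tip(n,X):
    s=snapshot(n); q=proj(s,X)[0]; h=cv2.cvtColor(s["img"],cv2.COLOR_RGB2HSV)
    x0,y0=(q-[25,40]).astype(int); w=h[y0:y0+60,x0:x0+50]
    m=(w[...,2]<75)&(w[...,1]<150); ys,xs=np.nonzero(m); b=ys.max(); k=ys>=b-1
    px=np.array([x0+xs[k].mean(),y0+b+.5]); print(n,"exp px",q.round(1),"tip px",px.round(1)); return s,px
for X in ([.50,-.10,0],[.42,-.265,0],[.50,.02,0]):
    env.move_pose([X[0],X[1],.03],[180,0,0])
    env.move_l([X[0],X[1],-.015],max_speed=.15)
    h=env.move_l([X[0],X[1],-.04],max_speed=.015,contact_N=3); t=st(); print(X,h,"z",t["tcp_pos"].round(4),t["ft_force"].round(1))
    for n in ("scene","side"):
        s,px=tip(n,X); print("   tip world z=0",toz(s,[px],0.)[0].round(4))
    env.move_l([X[0],X[1],.03],max_speed=.2)
print(st()["clock"])
E
```

```text
t1 tip at z=0: [[ 0.50164483 -0.1037158   0.        ]] expected [0.5, -0.1]
[0.5, -0.1, 0] True z [ 0.5    -0.1    -0.0243] [-1.5  0.7  7.6]
scene exp px [276.1 200.8] tip px [276.  200.5]
   tip world z=0 [ 0.4983 -0.1002  0.    ]
side exp px [296.4 263.4] tip px [297.1 266.5]
   tip world z=0 [ 0.5004 -0.1094  0.    ]
[0.42, -0.265, 0] True z [ 0.42   -0.2651 -0.0243] [-1.1  0.6  7.1]
scene exp px [227.4 191.5] tip px [226.5 191.5]
   tip world z=0 [ 0.4196 -0.2682  0.    ]
side exp px [270.5 332.7] tip px [266.8 342.5]
   tip world z=0 [ 0.4102 -0.2846  0.    ]
[0.5, 0.02, 0] True z [ 0.5007  0.0195 -0.0144] [-0.4 -1.2  3.7]
scene exp px [309.8 196. ] tip px [322.3 203.5]
   tip world z=0 [0.544  0.0556 0.    ]
side exp px [289.1 226.8] tip px [289.3 226.5]
   tip world z=0 [0.5007 0.0208 0.    ]
30.3167
```

The tip offset is constant: the real fingertips are 24 mm above the reported TCP, and lateral position is right. I'll correct all heights by that and go again.

```bash
python3 - <<'E'
s=open("job.py").read()
s=s.replace('DZ=.004 ','DZ=.004+.0242 ')
open("job.py","w").write(s)
E
python3 - <<'E'
from job import *
gripper_open()
p=(.583,-.189,16); o=grasp(p,1)
if .015<o<.025: feel(1)
E
```

```text
opening 0.0178
hit True dist 52.1 lat 0.2 F [0.9 0.9 4. ] clk 36.3583
```

The end stopped at 52 mm, so it is chamfered and matches its look. Placing it in the far slot and checking.

```bash
python3 - <<'E'
from job import *
place(4)
p=rk(108,-12)
s=snapshot("wrist"); np.savez("w4.npz",**s); q=proj(s,[*p,.022])[0]; print("exp px",q)
L=locate()
cv2.imwrite("pics/p1.png",s["img"][:,:,::-1])
E
```

```text
place hit True [ 0.6474  0.2497 -0.0056] [-1.2 -0.2  5.5]
clk 41.5417
exp px [323.52450531 188.19452278]
[4, 4] [[0.583, -0.274, 4.266], [0.552, -0.412, -13.473], [0.422, -0.357, -10.521], [0.432, -0.188, -4.024]]
```

View pics/p1.png

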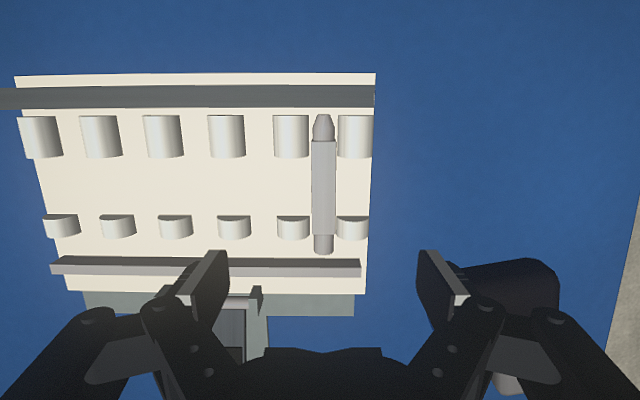

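The pin lies in the right-hand slot at (323,185) with its nose toward the stop bar. One bench pin has been knocked to (.552,-.412), and the fresh `locate` caught it. Next pin, one whose nose seems to point at the robot.

```bash
cat >> job.py <<'E'
def run(near,g,slot):
    p=min(locate(),key=lambda p:np.hypot(p[0]-near[0],p[1]-near[1]))
    if np.hypot(p[0]-near[0],p[1]-near[1])>.06: print("far",p); return False
    if not .015<grasp(p,g)<.025: print("no grip"); return False
    d=feel(g)
    if (d<56.5)!=(g>0) or not 48<d<64: print("MISMATCH"); return False
    place(slot); return True
E
python3 - <<'E'
from job import *
run((.583,-.274),-1,3)
E
```

```text
[4, 4] [[0.585, -0.274, 4.072], [0.552, -0.411, -13.473], [0.422, -0.357, -10.521], [0.432, -0.188, -4.024]]
opening 0.0181
hit True dist 56.0 lat 0.2 F [-0.  -0.  -3.5] clk 48.475
MISMATCH
```

56.0 mm is ambiguous, so the grasp may sit a few mm off the pin's centre. I'll measure the pin's far end relative to the TCP in the wrist view.

```bash
python3 - <<'E'
from job import *
s=snapshot("wrist"); np.savez("w5.npz",**s); t=st(); np.savez("t5.npz",p=t["tcp_pos"],r=t["ee_rot"])
print(t["tcp_pos"],t["ee_rot"])
y=np.radians(t["ee_rot"][2]); ux=np.array([np.cos(y),np.sin(y),0]); c=np.array([*t["tcp_pos"][:2],t["tcp_pos"][2]+DZ])
for d in (.04,.06): print(d,proj(s,c+ux*d))
cv2.imwrite("pics/p2.png",cv2.resize(s["img"][60:400,200:440],(560,595*4//3 if 0 else 590))[:,:,::-1])
E
```

```text
[ 0.53400137 -0.09592188  0.09842526] [ 179.90584801   -0.29681602 -173.39874915]
0.04 [[320.82189504 175.38672044]]
0.06 [[320.75641336 129.42833615]]
```

View pics/p2.png

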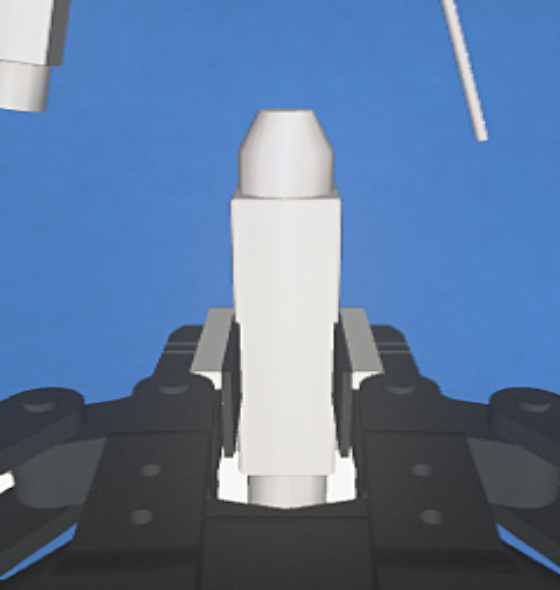

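The held pin's tool +x end, at crop (287,110), is clearly tapered and its shank shoulder is at (287,197). That gives the grasp offset.

```bash
python3 - <<'E'
from job import *
s=load("w5"); t=np.load("t5.npz"); y=np.radians(t["r"][2]); ux=np.array([np.cos(y),np.sin(y),0]); z=t["p"][2]+DZ
k=340/590; f=lambda x,yy:[200+x*240/560,60+yy*k]
for nm,px,dz in (("end",f(287,110),.005),("shoulder",f(287,197),.010),("rear shoulder",f(287,474),.010)):
    w=toz(s,[px],z+dz)[0]; print(nm,((w-[*t["p"][:2],0])@ux*1000).round(1))
E
```

```text
end 62.9
shoulder 43.2
rear shoulder -35.6
```

The pin sits 3.4 mm toward tool +x. Corrected, the felt stop is 59.4 mm, so that end is square as expected. I'll measure this offset automatically from now on.

```bash
python3 - <<'E'
s=open("job.py").read()
s=s.replace('''def run(''','''def offset(s,tcp,yaw):
    y=np.radians(yaw); ux=np.array([np.cos(y),np.sin(y),0]); c=np.array([*tcp[:2],tcp[2]+DZ+.005])
    d=np.arange(.045,.085,.0005); q=proj(s,c+d[:,None]*ux).round().astype(int)
    S=cv2.cvtColor(s["img"],cv2.COLOR_RGB2HSV)[...,1][q[:,1],q[:,0]]
    i=np.argmax(S>100); e=d[i]*1000-60; print("offset %.1f"%e); return e
def run(''')
s=s.replace('''    d=feel(g)
    if''','''    s=snapshot("wrist"); t=st(); e=offset(s,t["tcp_pos"],t["ee_rot"][2]); np.savez("wl.npz",**s)
    if abs(e)>8: print("odd offset"); return False
    d=feel(g)+e*(-1 if g>0 else 1); print("corrected",round(d,1))
    if''').replace("place(slot); return","place(slot,e); return").replace("def place(slot):","def place(slot,e=0):").replace("rk(x,-12)","rk(x,-12-e)")
open("job.py","w").write(s)
E
python3 - <<'E'
from job import *
t=np.load("t5.npz"); e=offset(load("w5"),t["p"],t["r"][2])
place(3,3.4)
s=snapshot("wrist"); cv2.imwrite("pics/p3.png",s["img"][:,:,::-1])
run((.552,-.411),1,2)
E
```

```text
offset 3.5
place hit True [ 0.5933  0.251  -0.0057] [-0.5 -0.1  5.5]
clk 54.3417
[3, 3] [[0.553, -0.412, -12.895], [0.422, -0.357, -10.521], [0.432, -0.188, -4.024]]
opening 0.0175
offset 0.0
hit True dist 50.2 lat 0.3 F [0.4 1.5 3.5] clk 62.0
corrected 50.2
place hit True [ 0.5398  0.259  -0.0057] [-1.3 -0.2  6.2]
clk 67.1667
```

```bash
python3 - <<'E'
from job import *
run((.422,-.357),1,1) and run((.432,-.188),-1,0)
s=snapshot("wrist"); np.savez("w6.npz",**s)
for n in ("scene","side"): np.savez(n+"6.npz",**snapshot(n))
E
```

```text
[2, 2] [[0.423, -0.357, -10.521], [0.432, -0.188, -4.024]]
opening 0.0179
offset 0.5
hit True dist 50.5 lat 0.3 F [0.3 1.  3.6] clk 74.5417
corrected 50.0
place hit True [ 0.4859  0.2631 -0.0057] [-0.6 -0.5  7. ]
clk 79.7333
[1, 1] [[0.433, -0.188, -4.024]]
opening 0.0179
offset 4.5
hit True dist 55.8 lat 0.2 F [ 0.7  0.6 -2.8] clk 86.4
corrected 60.3
place hit True [ 0.4318  0.2638 -0.0057] [-1.2 -0.9  6.6]
clk 92.3333
```

All five felt and placed. One overhead look at the rack before pressing.

```bash
python3 - <<'E'
from job import *
p=rk(0,-60); env.move_pose([*(p-np.array([.07*c*0,0])),.24],[180,0,90+RY])
s=snapshot("wrist"); np.savez("w7.npz",**s)
q=proj(s,np.array([[*rk(x,-12),.032] for x in (-108,-54,0,54,108)])); print(q.round().tolist())
cv2.imwrite("pics/r1.png",s["img"][:,:,::-1]); print(st()["clock"])
E
```

```text
[[228.0, 122.0], [276.0, 121.0], [324.0, 121.0], [371.0, 121.0], [419.0, 122.0]]
93.2417
```

View pics/r1.png

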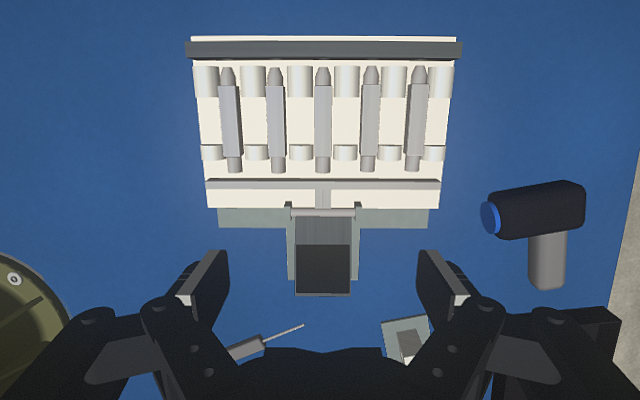

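All five pins lie in their slots at columns 230-417, with the tapered ends up toward the stop bar. Pressing the pedal.

```bash
python3 - <<'E'
from job import *
p=rk(0,-200); Z=lambda tip:[*p,tip-.0242]
gripper_close(); env.move_pose(Z(.12),[180,0,90+RY]); env.move_l(Z(.07),max_speed=.15)
h=env.move_l(Z(.02),max_speed=.03,contact_N=4); z0=st()["tcp_pos"][2]+.0242; print(h,"touch tip z",z0,st()["ft_force"].round(1))
h=env.move_l(Z(z0-.032),max_speed=.025,contact_N=32); print(h,"press",(st()["tcp_pos"][2]+.0242-z0)*1000,st()["ft_force"].round(1))
env.sleep(.4); print(st()["ft_force"].round(1))
env.move_l(Z(.07),max_speed=.06); env.move_l(Z(.13),max_speed=.2)
q=rk(0,-60); env.move_pose([*q,.24],[180,0,90+RY]); gripper_open(); s=snapshot("wrist"); np.savez("w8.npz",**s)
cv2.imwrite("pics/r2.png",s["img"][:,:,::-1]); print(st()["clock"])
E
```

```text
True touch tip z 0.05166494071754237 [0.6 2.  3.1]
True press -22.050657026609716 [-7.8 -1.6 16.5]
[-7.2 -1.6 18.1]
100.3583
```

View pics/r2.png

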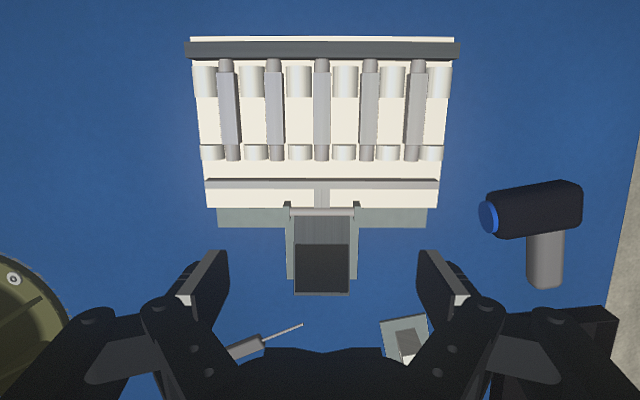

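```bash
python3 - <<'E'
from job import *
s=load("w8"); u=np.array([np.cos(np.radians(90+RY)),np.sin(np.radians(90+RY))])
V=cv2.cvtColor(s["img"],cv2.COLOR_RGB2HSV)
d=np.arange(-80,-45,.5)
for x in (-108,-54,0,54,108):
    q=proj(s,np.array([[*rk(x,y),.030] for y in d])).round().astype(int)
    v=V[...,2][q[:,1],q[:,0]].astype(int); g=np.diff(v); i=np.argmin(g[10:])+10; print(x,"tail y",d[i],g[i])
for b in blobs(snapshot("side"),amin=200):
    if b[2]<130 and b[1]<0: print(np.round(b[:5],3))
E
```

```text
-108 tail y -58.0 -35
-54 tail y -58.0 -52
0 tail y -59.0 -33
54 tail y -59.0 -37
108 tail y -59.0 -43
[  0.734  -0.355 126.778 103.19   41.969]
[  0.706  -0.197  51.634  49.967 -31.599]
[ 7.5000e-02 -7.4000e-02  7.9533e+01  3.1467e+01  4.1989e+01]
[ 6.38000e-01 -7.90000e-02  1.12541e+02  7.23680e+01 -8.27550e+01]
```

All pin tails are level at about -58.5 mm, where a seated pin should show -60 mm. The pedal is back up, and the tape and spacer haven't moved.

```bash
python3 -c "
from workcell import *
print(close_job(), telemetry.read_state()['clock'])"
```

```text
the job is handed in; nothing more can be done
the job is handed in; nothing more can be done
```

All five pins were felt in the gauge and placed in the rack with their chamfered ends toward the stop bar, the pedal was pressed about 22 mm and came back up, the pins measure seated to within about 2 mm, and the job was handed in at about 100 s.

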